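# Walk the fender bar into its bay and lock it for travel

### The arm

A 6-joint arm with a two-finger parallel gripper is mounted at the origin on the work surface. World frame = base frame: x ahead of the robot, y to its left, z up, the work surface at z = 0. Lengths are in mm, angles in rad, forces in N, time in s.
With the tool pointing down it reaches from about 350 to 775 mm from the base axis. Payload 7.3 kg.
Tool frame: the origin (TCP) lies at the very end of the fingers, on their centre line; the grasp point (between the pads) lies 19 mm behind it; z points along the fingers, y is the line along which they close (so a half turn about z gives the same grasp; the last joint's range is limited). The gripper opens to 92 mm and grips with 3 to 60 N. Pads are 19 mm wide; open, the fingers measure 130 mm over their backs; the gripper's body (75 mm by 190 mm) begins 47 mm behind the grasp point.
Start: joints at [-1.424, 0.342, 1.524, -0, 1.275, -0.146], TCP at [151.555, -502.669, 226.741] pointing down, gripper open.
Joint ranges: [-2.53, 2.53], [-0.77, 2.02], [0.04, 2.7], [-1, 4.14], [0.28, 2.66], [-3.11, 3.11]. Speed limits (rad/s): [2.57, 2.57, 3.14, 3.14, 3.14, 3.14].

### API

Orientations are given as [roll, pitch, yaw] about the fixed x, y, z axes, in that order (R = Rz(yaw) Ry(pitch) Rx(roll)).
In Python, from plant import * gives the robot as it stands.
- The arm moves only by the tool arm_command, never from a script. Its arguments are lists of equal length, an entry for each row: "gripper": the finger opening in mm, from 0 to 91.8; "dp": the shift along the tool's x, y, z in units of 25 mm (1.0 is 25 mm), a list of three; "twist": the turn about the tool's z in units of 5 degrees (1.0 is 5 degrees). A call has exactly 5 rows; each row shifts and turns the commanded pose from where the row before left it, along the tool's axes as they then stand; what a row does not reach is not made up. A row lasts 1/8 s, in which the tool goes at most 62.5 mm and 10.7 degrees, less where a joint would pass 70% of its speed; a pose out of reach is approached as far as the arm can. A call is refused whole if a number of a shift passes 1 or a number of a turn 1, either way. A call with a gripper value outside its range is refused whole. The fingers move at their own pace and stop on an object; the grip force is fixed at half the most. Time passes only in rows, so rows that do not move let the fingers close, or fill a call up. It gives the time, the measured TCP pose, the force, the opening and the grip force at its end, in the units of the state.
- get_obs(): the state, without advancing time (a new reading comes with each control period).
- capture(name): name is "scene" or "top" or "wrist"; returns the picture (384x512x3 uint8, red, green, blue); there is no depth.
- get_calibration(name): a dict with "mtx" (3x3 intrinsics, pixels), "position" and "attitude" of the camera in the world; the wrist camera has in their place "mount" (4x4, takes a point from camera to tool coordinates, whose origin is the TCP and whose axes are the flange's). Camera axes: x right, y down, z forward; pixel columns grow to the right and rows downward; lengths in mm; the calibration is good to about 2 mm. The wrist camera is an equidistant fisheye: a pixel r from the principal point sees the ray r / f radians off the axis. A picture is of the moment at which its call begins: read the wrist's pose just before it. get_calibration takes no time and is no camera call.
- close_job(): hands the job in; it is judged then, once.
The state is a dict: "time": time; "joint_positions": joint angles; "dq": joint speeds; "tau": joint torques, N m; "tool_pos": TCP position; "tcp_rot": TCP orientation; "contact_force": force on the tool from outside, world axes, zero at the start; "moment": the same for the moment, N m; "grip_width": finger opening in mm; "finger_force": force on a finger pad.
Only numpy, scipy, OpenCV 4.12 (cv2) and the standard library are available. Lean on these libraries where they do the work, as an engineer would, in place of code of your own. Each camera call takes 0.05 s, during which the arm holds its last target. There are 200 camera calls.

### The job

Get the tea trolley ready to move: draw the red lock grip fully back to its stop, then walk the solid oak bar end over end into the stow bay in two turns, each time raising its trailing (right-hand) end, standing it upright on its other end and laying it gently down on the far side, never lifting the whole bar clear of the top and never letting it fall. It should end centred in the bay and lined up with it, maroon end to the left as at the start; then push the lock grip fully home across the bar, let go, and leave both glass mugs standing where they are.

Things in the scene. Friction and masses are not known exactly. Their poses are not given: they have to be found in the camera images.
- bar: oak bar, loose, 0.26 to 0.44 kg, 160 mm long (own y), 32 mm thick (own x), 46 mm high (own z); its +y end is banded maroon. Origin at its centre. Starts lying on the top, right of the bay, maroon end towards the bay, centre 385 to 440 mm from the bay's centre along the bay's -y, up to 20 mm off the bay's axis and 0.13 rad off its direction.
- bar_maroon (a point): centre of the bar's maroon end face, 80 mm from the bar's centre (+y). Each turn tips the bar over the lower edge of its leading end until it stands on that 32 x 46 mm end, then over the next edge until it lies beyond, upside down, ends swapped, 206 mm (length plus height) further on.
- bar_pale (a point): centre of the bar's plain end face, 80 mm from the bar's centre (-y). Pinched lightly (about 6 N) across its 32 mm thickness, about 20 mm from an end and 23 mm up, the bar turns in the fingers while that end is carried in an arc over the other end; from upright, grip firmer (18 N) and lean the gripper over with the bar (about 45 degrees) to start it tipping. A raised bar drags on its resting end.
- bay: stow bay, fixed: black rubber patch 56 x 180 mm, long along its y axis (within 0.12 rad of world y; +y is left, away from the bar). Origin on the top (z 0) at its centre. In its frame: kerb 12 mm high, inner face x -30, y -25 to 25 mm; end stop 14 mm high, inner face y +100 mm; grey lock housing x +32 to +112, y -28 to +28 mm, 61 mm high.
- bay_centre (a point): point 23 mm above the bay's origin: where the centre of the stowed bar belongs, bar lying on the trolley top along the bay's y axis
- lock (a joint): travel of the lock along the bay's -x: 0 = fully drawn back (steel tongue clear of the bay, tip at bay x +34 mm), 0.060 m = fully home (tip at x -26 mm, across the bar). Tongue 36 mm wide, 50 to 58 mm above the top, so it clears the lying bar by 4 mm. Starts at 0.035 to 0.056. About 1.5 N moves it; it stays where left.
- lock_grip (a point): point to grip in the red plastic grip that stands on the lock's tongue: the grip is 18 mm along bay x (the sliding direction), 24 mm along bay y, and spans 58 to 90 mm above the top; this point is 78 mm up, on its centre, at bay x +90 mm minus the lock's travel, bay y 0.
- mug_a: glass mug, 76 mm across, 90 mm high, handle at +y; origin under its centre. Stands 150 to 190 mm beyond (+x of) the bar's path. Leave alone.
- mug_b: second glass mug, same size, right of the bar and beyond it. Leave alone.
There are look-alikes about, which are no part of the job. There is more than one size of the bar; the one meant has the size given above.

How it is judged:
By the outcome, as a careful person would: the job done as asked, in the order asked, and still so for the second after the job is handed in, with the robot touching nothing.
It also fails if it takes over 72 s, if anything falls off the work surface, if the arm or the gripper's body presses on something with over 40 N, if the wrist force passes 120 N, or if a joint passes its speed limit or range.

## Working session

There is one attempt and no reset: what is moved stays moved. The work goes in short steps, Python scripts to look and compute and a tool call to move; the robot and the scene stay as the last step left them, time stands still between calls to the robot, and variables do not carry over. Pictures are saved under pics/ and viewed, at most 10 in all, crops included, and the job is handed in when it is done.

Besides the shell and the picture viewer there is one more tool, called after "Call:" as name([rows], argument=value, ...), one row to a line, values as JSON. arm_command: Moves the arm, as the interface text tells. Its arguments: {"type":"object","properties":{"gripper":{"type":"array"},"dp":{"type":"array"},"twist":{"type":"array"}},"required":["gripper","dp","twist"]}

```bash
ls; mkdir -p pics
python3 - <<'E'
from plant import *
import cv2,numpy as np
np.set_printoptions(precision=4,suppress=True)
o=get_obs();print({k:np.round(v,3) for k,v in o.items()})
for n in("scene","top","wrist"):
    c=get_calibration(n);print(n,{k:np.round(v,4).tolist() for k,v in c.items()})
    cv2.imwrite(f"pics/{n}0.png",capture(n)[:,:,::-1])
a=cv2.imread("pics/scene0.png");b=cv2.imread("pics/top0.png")
cv2.imwrite("pics/top_up.png",cv2.resize(b,(800,600),interpolation=cv2.INTER_CUBIC))
E
```

```text
pics
{'time': np.float64(0.0), 'joint_positions': array([-1.424,  0.343,  1.525,  0.   ,  1.275, -0.146]), 'dq': array([ 0.001, -0.001,  0.001, -0.   , -0.002, -0.001]), 'tau': array([  0.   , -43.124, -24.422,   0.072,   0.056,  -0.   ]), 'tool_pos': array([ 151.499, -502.237,  226.06 ]), 'tcp_rot': array([-3.14 , -0.   ,  0.293]), 'contact_force': array([ 0.554,  0.597, -0.516]), 'moment': array([-0.009,  0.057,  0.001]), 'finger_force': np.float64(0.0), 'grip_width': np.float64(91.77)}
scene {'mtx': [[417.844, 0.0, 259.6188], [0.0, 417.844, 189.566], [0.0, 0.0, 1.0]], 'position': [952.8279, 267.8404, 917.2782], 'attitude': [-2.5646, 0.0058, 2.375]}
top {'mtx': [[436.3057, 0.0, 247.0911], [0.0, 436.3057, 193.2388], [0.0, 0.0, 1.0]], 'position': [507.8616, -130.1093, 1326.9532], 'attitude': [-3.1123, 0.0217, -1.5465]}
wrist {'mtx': [[297.3186, 0.0, 261.6692], [0.0, 297.3186, 189.8176], [0.0, 0.0, 1.0]], 'mount': [[-0.0003, -0.958, -0.2868, 77.5214], [1.0, -0.0003, 0.0, -0.2193], [-0.0001, -0.2868, 0.958, -157.9265], [0.0, 0.0, 0.0, 1.0]]}
```

View pics/top_up.png

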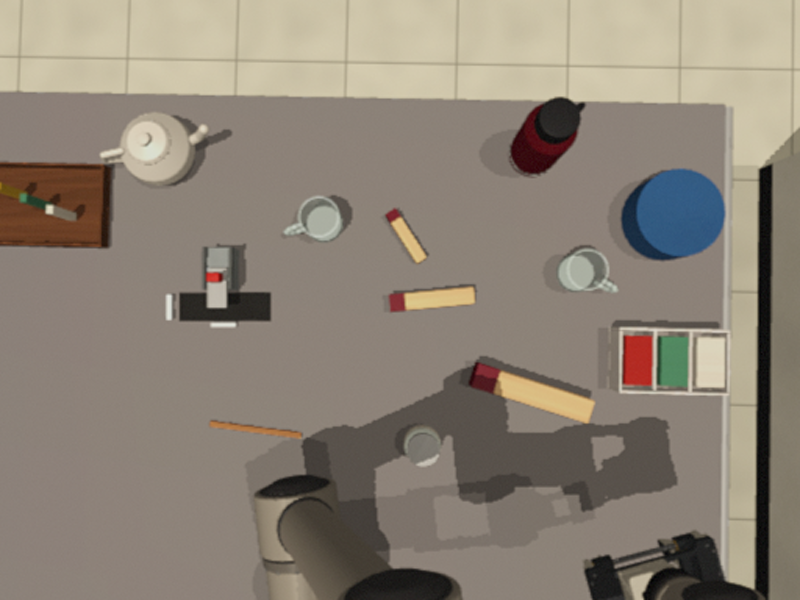

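View pics/scene0.png

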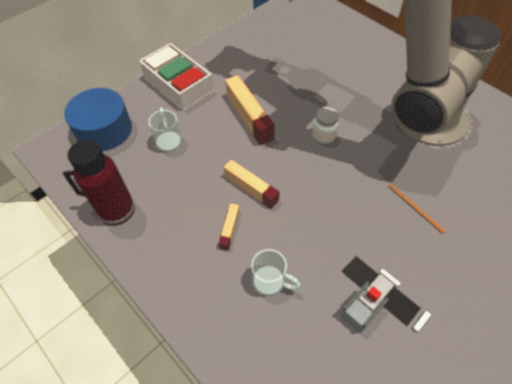

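The top view (800x600) shows three look-alike bars: large (530,390), middle (432,299) and small (405,237). The middle one looks right at about 165 mm. The bay is at (225,306) and its red grip at (214,277). The mugs are at (320,219) and (583,270). Next I'll measure the bars and the bay.

```bash
cat > h.py <<'E'
from plant import *
import cv2,numpy as np
from scipy.spatial.transform import Rotation as R
np.set_printoptions(precision=3,suppress=True)
def ray(name,uv,obs=None):
    c=get_calibration(name);M=np.array(c["mtx"]);uv=np.atleast_2d(uv).astype(float)
    d=(uv-M[:2,2])/[M[0,0],M[1,1]]
    if name=="wrist":
        r=np.linalg.norm(d,axis=1);k=np.where(r>1e-9,np.sin(r)/np.maximum(r,1e-9),1)
        d=np.c_[d*k[:,None],np.cos(r)]
        T=np.array(c["mount"]);Rt=R.from_euler("xyz",obs["tcp_rot"]).as_matrix()
        return Rt@T[:3,3]+obs["tool_pos"],d@T[:3,:3].T@Rt.T
    d=np.c_[d,np.ones(len(d))]
    return np.array(c["position"]),d@R.from_euler("xyz",c["attitude"]).as_matrix().T
def world(name,uv,z,obs=None):
    p,d=ray(name,uv,obs);return p+d*((z-p[2])/d[:,2])[:,None]
def pix(name,P,obs):  # world -> wrist pixel
    c=get_calibration(name);M=np.array(c["mtx"]);P=np.atleast_2d(P).astype(float)
    T=np.array(c["mount"]);Rt=R.from_euler("xyz",obs["tcp_rot"]).as_matrix()
    q=((P-obs["tool_pos"])@Rt-T[:3,3])@T[:3,:3]
    th=np.arctan2(np.hypot(q[:,0],q[:,1]),q[:,2]);n=np.hypot(q[:,0],q[:,1])
    return M[:2,2]+M[0,0]*th[:,None]*q[:,:2]/n[:,None]
def rect(name,mask,z,obs=None,n=0):
    cs,_=cv2.findContours(mask.astype(np.uint8),cv2.RETR_EXTERNAL,cv2.CHAIN_APPROX_NONE)
    c=sorted(cs,key=cv2.contourArea)[-1-n].reshape(-1,2)
    P=world(name,c,z,obs)[:,:2].astype(np.float32)
    (cx,cy),(w,h),a=cv2.minAreaRect(P)
    if w>h: a+=90;w,h=h,w
    # long axis angle from world +y, ccw
    t=np.deg2rad(a); t=(t+np.pi/2)%np.pi-np.pi/2
    return np.array([cx,cy,w,h,t])
E
python3 - <<'E'
from h import *
im=cv2.imread("pics/top0.png");hsv=cv2.cvtColor(im,cv2.COLOR_BGR2HSV)
H,S,V=[hsv[...,i].astype(int) for i in range(3)]
oak=(H>12)&(H<30)&(S>70)&(V>150); oak[:, :230]=0
mar=((H<12)|(H>168))&(S>110)&(V>50)&(V<200)
for i in range(3):
    print("oak",rect("top",oak,46,n=i))
blk=(V<50); blk[:180]=0;blk[215:]=0;blk[:,:110]=0;blk[:,180:]=0
print("bay",rect("top",blk,0))
both=((oak|mar)).astype(np.uint8); both[:175]=0;both[205:]=0;both[:,:235]=0;both[:,310:]=0
print("bar",rect("top",both,46))
m2=mar.copy();m2[:175]=0;m2[205:]=0;m2[:,:235]=0;m2[:,275:]=0
print("maroon",rect("top",m2,46))
red=((H<8)|(H>172))&(S>150)&(V>130);red[:,:120]=0;red[:,150:]=0
print("red",rect("top",red,90))
print(world("top",[[320/1.5625,219/1.5625],[583/1.5625,270/1.5625]],80))
cv2.imwrite("pics/crop.png",np.hstack([cv2.resize(im[145:215,95:195],None,fx=4,fy=4,interpolation=2),cv2.resize(im[165:235,235:335],None,fx=4,fy=4,interpolation=2)]))
E
```

```text
oak [ 374.829 -399.197   46.427  185.884   -0.278]
oak [ 554.801 -200.695   33.213  131.336    0.115]
oak [ 663.181 -140.236   23.993   92.583   -0.975]
bay [531.599 216.405  51.992 169.477   0.024]
bar [ 553.191 -186.698   33.213  159.513    0.115]
maroon [ 545.866 -121.705   29.356   29.395   -1.547]
red [582.268 217.38   11.443  20.209   0.023]
[[ 693.511   23.133   80.   ]
 [ 610.351 -459.447   80.   ]]
```

View pics/crop.png

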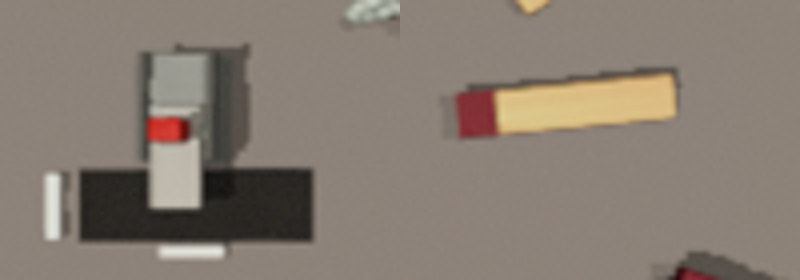

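The crop shows the middle bar measures 33x160 mm, so it is the right one; its maroon end is to the left. The bay has its kerb, end stop and lock with the tongue out. I'll go to the lock first.

Call:
arm_command([
  [0,0,0],
  [0,0,0],
  [0,0,0],
  [0,0,0],
  [0,0,0],
], gripper=[60,60,60,60,60], twist=[-1,-1,-1,-1,-1])

```text
time: 0.78
tool_pos: [151.5, -502.5, 226.4]
tcp_rot: [-3.141, -0.0, 0.732]
contact_force: [-0.2, -0.1, -1.3]
grip_width: 60.4
finger_force: 0.0
```

Call:
arm_command([
  [0,0,0],
  [0,0,0],
  [0,0,0],
  [0,0,0],
  [0,0,0],
], gripper=[60,60,60,60,60], twist=[-1,-1,-1,-1,-1])

```text
time: 1.4
tool_pos: [151.5, -502.5, 226.4]
tcp_rot: [-3.141, -0.001, 1.168]
contact_force: [-0.9, 1.0, -0.9]
grip_width: 60.2
finger_force: 0.0
```

Call:
arm_command([
  [0,0,0],
  [0,0,0],
  [0,0,0],
  [0,0,0],
  [0,0,0],
], gripper=[60,60,60,60,60], twist=[-1,-1,-1,-1,-1])

```text
time: 2.02
tool_pos: [151.5, -502.5, 226.4]
tcp_rot: [-3.142, -0.001, 1.605]
contact_force: [0.4, 0.7, 1.2]
grip_width: 60.0
finger_force: 0.0
```

Call:
arm_command([
  [0.95,0.6,0],
  [0.95,0.6,0],
  [0.95,0.6,0],
  [0.95,0.6,0],
  [0.95,0.6,0],
], gripper=[60,60,60,60,60], twist=[0,0,0,0,0])

```text
time: 2.65
tool_pos: [223.2, -380.7, 226.5]
tcp_rot: [-3.141, -0.0, 1.602]
contact_force: [0.3, 0.1, 0.7]
grip_width: 60.1
finger_force: 0.0
```

Call:
arm_command([
  [0.95,0.6,0],
  [0.95,0.6,0],
  [0.95,0.6,0],
  [0.95,0.6,0],
  [0.95,0.6,0],
], gripper=[60,60,60,60,60], twist=[0,0,0,0,0])

```text
time: 3.28
tool_pos: [294.4, -259.7, 226.6]
tcp_rot: [-3.141, -0.0, 1.602]
contact_force: [0.3, 0.3, -0.3]
grip_width: 60.0
finger_force: 0.0
```

Call:
arm_command([
  [0.95,0.6,0],
  [0.95,0.6,0],
  [0.95,0.6,0],
  [0.95,0.6,0],
  [0.95,0.6,0],
], gripper=[60,60,60,60,60], twist=[0,0,0,0,0])

```text
time: 3.9
tool_pos: [365.7, -138.7, 226.6]
tcp_rot: [-3.141, -0.0, 1.602]
contact_force: [0.2, -0.4, -0.4]
grip_width: 60.0
finger_force: 0.0
```

Run:
```python
from h import *
o=get_obs();print(o["tool_pos"],o["tcp_rot"],o["time"])
cv2.imwrite("pics/w1.png",capture("wrist")[:,:,::-1])
```

```text
[ 365.667 -138.69   226.597] [-3.141 -0.     1.602] 3.9
```

Call:
arm_command([
  [0.93,0.6,0],
  [0.93,0.6,0],
  [0.93,0.6,0],
  [0.93,0.6,0],
  [0.93,0.6,0],
], gripper=[60,60,60,60,60], twist=[0,0,0,0,0])

```text
time: 4.58
tool_pos: [437.0, -20.6, 226.6]
tcp_rot: [-3.141, 0.0, 1.602]
contact_force: [-0.5, -0.6, -0.1]
grip_width: 59.8
finger_force: 0.0
```

Call:
arm_command([
  [0.93,0.6,0],
  [0.93,0.6,0],
  [0.93,0.6,0],
  [0.93,0.6,0],
  [0.93,0.6,0],
], gripper=[60,60,60,60,60], twist=[0,0,0,0,0])

```text
time: 5.2
tool_pos: [508.5, 97.8, 226.4]
tcp_rot: [-3.141, 0.0, 1.602]
contact_force: [-0.3, 0.0, 0.7]
grip_width: 59.8
finger_force: 0.0
```

Call:
arm_command([
  [0.93,0.6,0.6],
  [0.93,0.6,0.6],
  [0.93,0.6,0.6],
  [0.93,0.6,0.6],
  [0.93,0.6,0.6],
], gripper=[60,60,60,60,60], twist=[0,0,0,0,0])

```text
time: 5.82
tool_pos: [579.9, 216.2, 150.8]
tcp_rot: [-3.141, 0.0, 1.602]
contact_force: [0.4, -1.0, -0.8]
grip_width: 60.3
finger_force: 0.0
```

Run:
```python
from h import *
capture("wrist");o=get_obs();print(o["tool_pos"],o["tcp_rot"],o["time"])
im=capture("wrist")[:,:,::-1]
b=np.array([531.6,216.4,0]);y=.024;X=np.array([np.cos(y),np.sin(y),0]);Y=np.array([-np.sin(y),np.cos(y),0])
big=cv2.resize(im,(800,600),interpolation=2)
for x,yy,z in [(-28,-90,0),(28,-90,0),(28,90,0),(-28,90,0),(32,-28,61),(112,-28,61),(112,28,61),(-30,-25,12),(-30,25,12)]:
    u=pix("wrist",b+x*X+yy*Y+[0,0,z],o)[0]*1.5625; cv2.circle(big,tuple(int(v) for v in u),3,(0,255,0),1)
cv2.imwrite("pics/w1.png",big);cv2.imwrite("pics/w1raw.png",im)
```

```text
[580.145 218.588 148.435] [-3.139 -0.001  1.603] 5.875
```

View pics/w1.png

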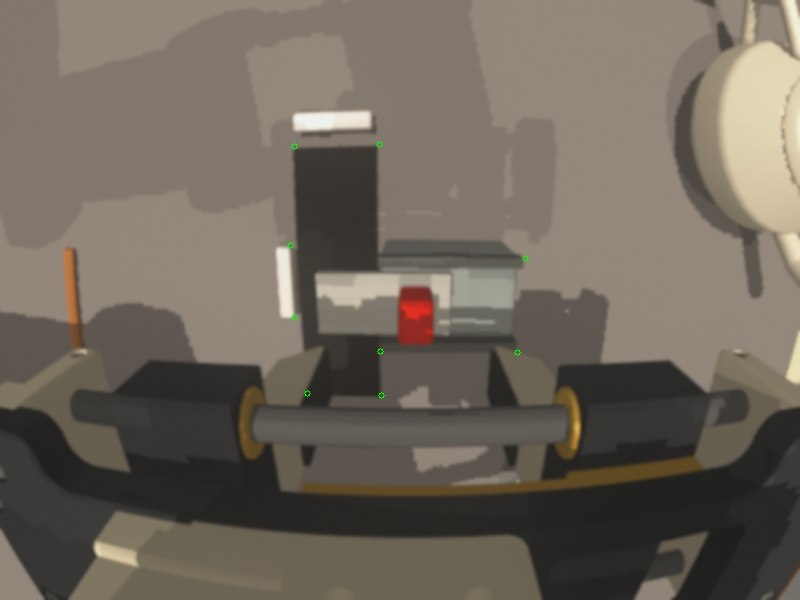

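The overlaid model points (green) match the bay patch and kerb within about 2 mm. The red grip's top is at about (416,322), already between the fingers. I'll compute the offset.

Run:
```python
from h import *
o=get_obs();print(o["tool_pos"],o["tcp_rot"],o["time"])
g=world("wrist",np.array([[399,343],[434,343],[399,302],[434,302]])/1.5625,90,o);print(g)
p=world("wrist",np.array([[295,148],[378,147]])/1.5625,0,o);print(p)
k=world("wrist",np.array([[290.,248],[293,318]])/1.5625,12,o);print(k)
im=cv2.imread("pics/w1raw.png");hsv=cv2.cvtColor(im,cv2.COLOR_BGR2HSV)
H,S,V=[hsv[...,i].astype(int) for i in range(3)]
print(rect("wrist",((H<8)|(H>172))&(S>150)&(V>180),90,o))
```

```text
[579.267 217.15  149.101] [-3.138  0.     1.604] 5.925
[[574.369 205.285  90.   ]
 [592.023 205.867  90.   ]
 [573.813 226.954  90.   ]
 [590.94  227.53   90.   ]]
[[500.246 303.215   0.   ]
 [555.689 303.84    0.   ]]
[[499.532 237.333  12.   ]
 [499.845 188.478  12.   ]]
[582.127 222.6     8.111  13.852  -1.537]
```

Call:
arm_command([
  [0,0.12,0.84],
  [0,0,0.84],
  [0,0,0.84],
  [0,0,0.84],
  [0,0,0],
], gripper=[60,60,60,60,60], twist=[0.1,0,0,0,0])

```text
time: 6.55
tool_pos: [581.3, 214.9, 66.4]
tcp_rot: [-3.138, 0.001, 1.593]
contact_force: [-0.7, -0.2, 1.0]
grip_width: 59.9
finger_force: 0.0
```

Call:
arm_command([
  [0,0,0],
  [0,0,0],
  [0,0,0],
  [0,0,0],
  [0,0,0],
], gripper=[15,15,15,15,15], twist=[0,0,0,0,0])

```text
time: 7.18
tool_pos: [582.7, 216.0, 67.9]
tcp_rot: [3.141, 0.0, 1.593]
contact_force: [0.6, 0.8, 1.7]
grip_width: 18.0
finger_force: 30.0
```

Call:
arm_command([
  [0,0.28,0],
  [0,0.28,0],
  [0,0.28,0],
  [0,0.28,0],
  [0,0.28,0],
], gripper=[15,15,15,15,15], twist=[0,0,0,0,0])

```text
time: 7.8
tool_pos: [618.1, 217.0, 67.9]
tcp_rot: [3.141, -0.0, 1.593]
contact_force: [-2.3, 1.0, 3.9]
grip_width: 18.1
finger_force: 30.0
```

Call:
arm_command([
  [0,0.04,0],
  [0,0.04,0],
  [0,0.04,0],
  [0,0,0],
  [0,0,0],
], gripper=[15,15,15,15,15], twist=[0,0,0,0,0])

```text
time: 8.43
tool_pos: [620.6, 217.1, 67.9]
tcp_rot: [3.141, -0.0, 1.593]
contact_force: [-1.0, 2.8, 4.7]
grip_width: 17.4
finger_force: 30.0
```

Call:
arm_command([
  [0,0.04,0],
  [0,0.04,0],
  [0,0.04,0],
  [0,0,0],
  [0,0,0],
], gripper=[15,15,15,15,15], twist=[0,0,0,0,0])

```text
time: 9.05
tool_pos: [621.0, 217.1, 67.7]
tcp_rot: [-3.136, 0.001, 1.593]
contact_force: [-11.0, 1.9, 10.4]
grip_width: 17.5
finger_force: 30.0
```

Run:
```python
from h import *
o=get_obs();print(o["tool_pos"],o["contact_force"],o["grip_width"])
```

```text
[620.954 217.07   67.749] [-10.963   1.851  10.387] 17.483351285928084
```

The lock is at its stop: force rose to 11 N with no further travel, at grip x=621. That puts the bay origin at about (531,215). I'll release it, rise and go to the bar.

Call:
arm_command([
  [0,0,0],
  [0,0,0],
  [0,0,-0.5],
  [0,0,-1],
  [0,0,-1],
], gripper=[40,40,40,40,60], twist=[0,0,0,0,0])

```text
time: 9.68
tool_pos: [623.8, 216.7, 131.4]
tcp_rot: [3.141, 0.0, 1.593]
contact_force: [0.6, -0.0, 0.6]
grip_width: 46.2
finger_force: 0.0
```

Call:
arm_command([
  [-0.93,-0.14,-1],
  [-0.93,-0.14,-0.7],
  [-0.93,-0.14,0],
  [-0.93,-0.14,0],
  [-0.93,-0.14,0],
], gripper=[60,60,60,60,60], twist=[0,0,0,0,0])

```text
time: 10.3
tool_pos: [607.7, 98.5, 171.4]
tcp_rot: [-3.139, 0.0, 1.592]
contact_force: [0.7, 0.2, -0.7]
grip_width: 59.9
finger_force: 0.0
```

Call:
arm_command([
  [-0.93,-0.14,0],
  [-0.93,-0.14,0],
  [-0.93,-0.14,0],
  [-0.93,-0.14,0],
  [-0.93,-0.14,0],
], gripper=[60,60,60,60,60], twist=[0,0,0,0,0])

```text
time: 10.92
tool_pos: [592.6, -18.0, 171.4]
tcp_rot: [-3.139, -0.0, 1.592]
contact_force: [-0.7, 0.1, 0.2]
grip_width: 59.8
finger_force: 0.0
```

Call:
arm_command([
  [-0.93,-0.14,0],
  [-0.93,-0.14,0],
  [-0.93,-0.14,0],
  [-0.93,-0.14,0],
  [-0.93,-0.14,0],
], gripper=[60,60,60,60,60], twist=[0,0,0,0,0])

```text
time: 11.55
tool_pos: [577.5, -134.4, 171.4]
tcp_rot: [-3.139, -0.001, 1.592]
contact_force: [0.7, -0.2, -0.5]
grip_width: 60.0
finger_force: 0.0
```

Call:
arm_command([
  [-0.93,-0.14,0],
  [-0.93,-0.14,0],
  [-0.93,-0.14,0],
  [-0.93,-0.14,0],
  [-0.8,-0.14,0],
], gripper=[60,60,60,60,60], twist=[0,0,0,-0.5,-0.5])

```text
time: 12.18
tool_pos: [563.8, -247.9, 171.9]
tcp_rot: [-3.14, -0.001, 1.681]
contact_force: [0.3, -0.6, 0.6]
grip_width: 60.0
finger_force: 0.0
```

```bash
cat > bar.py <<'E'
from h import *
import sys
def barmask(im):
    hsv=cv2.cvtColor(im,cv2.COLOR_BGR2HSV);H,S,V=[hsv[...,i].astype(int) for i in range(3)]
    return (H>12)&(H<30)&(S>70)&(V>120), ((H<12)|(H>168))&(S>110)&(V>40)&(V<200)
if __name__=="__main__":
    for _ in range(2): capture("wrist")
    o=get_obs();im=capture("wrist")[:,:,::-1];print(o["tool_pos"],o["tcp_rot"],o["time"])
    cv2.imwrite(f"pics/{sys.argv[1]}.png",im)
E
python3 - <<'E'
from h import *
for _ in range(3): capture("wrist")
o=get_obs();im=capture("wrist")[:,:,::-1].copy();print(o["tool_pos"],o["tcp_rot"],o["time"])
cv2.imwrite("pics/w2raw.png",im)
big=cv2.resize(im,(800,600),interpolation=2)
b=np.array([553.2,-186.7,0]);y=.115;X=np.array([np.cos(y),np.sin(y),0]);Y=np.array([-np.sin(y),np.cos(y),0])
for x,yy in [(-16,-80),(16,-80),(16,80),(-16,80)]:
    u=pix("wrist",b+x*X+yy*Y+[0,0,46],o)[0]*1.5625; cv2.circle(big,tuple(int(v) for v in u),3,(0,255,0),1)
cv2.imwrite("pics/w2.png",big)
E
```

```text
[ 563.922 -247.425  171.981] [-3.141 -0.001  1.678] 12.325
```

View pics/w2.png

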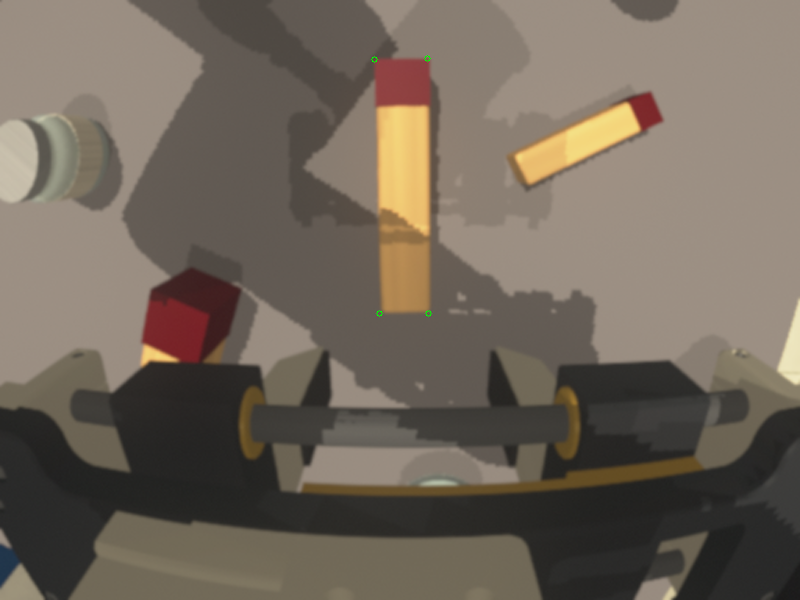

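The wrist view confirms the bar pose, with corners within about 1 mm of the model. I'll descend over the pale end and try a light grip.

Call:
arm_command([
  [0.06,-0.12,0.9],
  [0,0,0.9],
  [0,0,0.9],
  [0,0,0.9],
  [0,0,0.9],
], gripper=[60,60,60,60,60], twist=[-0.08,0,0,0,0])

```text
time: 13.0
tool_pos: [561.6, -244.0, 59.5]
tcp_rot: [-3.141, -0.0, 1.688]
contact_force: [-0.8, -0.2, 0.7]
grip_width: 60.2
finger_force: 0.0
```

Call:
arm_command([
  [0,0,0.9],
  [0,0,0.9],
  [0,0,0.38],
  [0,0,0],
  [0,0,0],
], gripper=[50,40,35,31.8,31.8], twist=[0,0,0,0,0])

```text
time: 13.62
tool_pos: [561.8, -245.2, 6.4]
tcp_rot: [3.141, 0.001, 1.688]
contact_force: [-0.3, 0.2, -3.0]
grip_width: 31.5
finger_force: 13.0
```

Call:
arm_command([
  [0,0,0.04],
  [0,0,0],
  [0,0,0],
  [0,0,0],
  [0,0,0],
], gripper=[31.8,31.8,31.8,31.8,31.8], twist=[0,0,0,0,0])

```text
time: 14.25
tool_pos: [561.9, -245.3, 6.0]
tcp_rot: [3.14, 0.001, 1.687]
contact_force: [-1.7, 2.6, 5.6]
grip_width: 31.4
finger_force: 15.2
```

Call:
arm_command([
  [0,0,0],
  [0,0,0],
  [0,0,0],
  [0,-0.1,0],
  [-0.05,-0.1,0],
], gripper=[31.6,31.6,31.6,31.6,31.6], twist=[0.35,0.35,0.35,0,0])

```text
time: 14.88
tool_pos: [558.4, -246.8, 6.1]
tcp_rot: [3.137, 0.001, 1.595]
contact_force: [4.1, 2.8, 6.7]
grip_width: 32.1
finger_force: 26.1
```

Call:
arm_command([
  [-0.09,-0.15,0],
  [-0.09,-0.15,0],
  [-0.09,-0.15,0],
  [-0.09,-0.15,0],
  [0,0,0],
], gripper=[31.6,31.6,31.6,31.6,31.6], twist=[0,0,0,0,0])

```text
time: 15.5
tool_pos: [542.9, -256.1, 6.0]
tcp_rot: [3.139, 0.001, 1.596]
contact_force: [2.6, 1.7, 7.3]
grip_width: 31.8
finger_force: 26.1
```

Run:
```python
from h import *
im=capture("top")[:,:,::-1].copy();o=get_obs();print(o["tool_pos"],o["tcp_rot"],o["time"],o["finger_force"],o["contact_force"])
cv2.imwrite("pics/t3.png",im)
big=cv2.resize(im[150:230,90:330],(800,267),interpolation=2)
cv2.imwrite("pics/t3c.png",big)
```

```text
[ 542.925 -256.147    6.047] [3.139 0.001 1.596] 15.55 26.11308842897415 [2.934 1.544 8.441]
```

View pics/t3c.png

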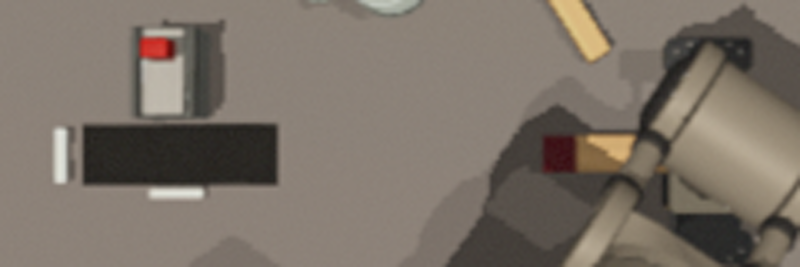

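The top view shows the lock tongue clear of the bay. The bar is now parallel to the bay axis with its maroon end to the left. I'll measure the bay and the maroon end precisely.

Run:
```python
from h import *
im=cv2.imread("pics/t3.png");hsv=cv2.cvtColor(im,cv2.COLOR_BGR2HSV);H,S,V=[hsv[...,i].astype(int) for i in range(3)]
blk=(V<75); blk[:180]=0;blk[215:]=0;blk[:,:112]=0;blk[:,180:]=0
print("bay",rect("top",blk,0))
m=((H<12)|(H>168))&(S>110)&(V<200);m[:180]=0;m[215:]=0;m[:,:245]=0;m[:,275:]=0
print("maroon",rect("top",m,46))
```

```text
bay [530.091 216.379  55.046 175.669   0.023]
maroon [ 537.295 -132.192   26.424   29.37    -1.547]
```

```bash
cat > arc.py <<'E'
import numpy as np
def arc(r0,a0,a1,n,bias=0,b0=0):
    # r0: grip rel. pivot (u,z) at a=0; clockwise angle a deg; prints rows [dx,0,dz] in units
    a=np.deg2rad(np.linspace(a0,a1,n+1))
    u=r0[0]*np.cos(a)+r0[1]*np.sin(a); z=-r0[0]*np.sin(a)+r0[1]*np.cos(a)
    z=z+np.linspace(b0,bias,n+1)
    U=np.round((u-u[0])/25,2);Z=np.round(-(z-z[0])/25,2)
    d=np.c_[np.diff(U),0*U[1:],np.diff(Z)].round(2)
    for i in range(0,n,5): print(d[i:i+5].tolist(), "a",round(np.rad2deg(a[min(i+5,n)]),1),"u,z",u[min(i+5,n)].round(1),z[min(i+5,n)].round(1))
E
python3 -c "
from arc import *
arc((-139,25),0,90,25,-1)"
```

```text
[[0.07, 0.0, -0.35], [0.1, 0.0, -0.34], [0.12, 0.0, -0.33], [0.13, 0.0, -0.32], [0.16, 0.0, -0.32]] a 18.0 u,z -124.5 66.5
[[0.18, 0.0, -0.31], [0.19, 0.0, -0.29], [0.22, 0.0, -0.28], [0.23, 0.0, -0.27], [0.25, 0.0, -0.25]] a 36.0 u,z -97.8 101.5
[[0.26, 0.0, -0.24], [0.28, 0.0, -0.22], [0.29, 0.0, -0.2], [0.31, 0.0, -0.18], [0.31, 0.0, -0.16]] a 54.0 u,z -61.5 126.5
[[0.33, 0.0, -0.14], [0.33, 0.0, -0.13], [0.34, 0.0, -0.1], [0.34, 0.0, -0.08], [0.35, 0.0, -0.05]] a 72.0 u,z -19.2 139.1
[[0.36, 0.0, -0.04], [0.35, 0.0, -0.01], [0.36, 0.0, 0.01], [0.35, 0.0, 0.03], [0.35, 0.0, 0.05]] a 90.0 u,z 25.0 138.0
```

Call:
arm_command([
  [0,0,0],
  [0,0,0],
  [0,0,0],
  [0,0,-0.1],
  [0,0,-0.2],
], gripper=[31.95,31.95,31.95,31.95,31.95], twist=[0,0,0,0,0])

```text
time: 16.18
tool_pos: [540.9, -255.6, 11.6]
tcp_rot: [-3.14, -0.001, 1.596]
contact_force: [-0.6, 0.7, -2.4]
grip_width: 32.0
finger_force: 2.7
```

Call:
arm_command([
  [0.07,0,-0.05],
  [0.1,0,-0.34],
  [0.12,0,-0.33],
  [0.13,0,-0.32],
  [0.16,0,-0.32],
], gripper=[31.9,31.9,31.9,31.9,31.9], twist=[0,0,0,0,0])

```text
time: 16.8
tool_pos: [541.4, -241.2, 46.9]
tcp_rot: [3.141, 0.0, 1.596]
contact_force: [0.3, 0.2, -3.1]
grip_width: 32.2
finger_force: 6.3
```

Run:
```python
from h import *
im=capture("scene")[:,:,::-1].copy();o=get_obs();print(o["tool_pos"],o["tcp_rot"],o["time"],o["finger_force"],o["contact_force"],o["moment"])
cv2.imwrite("pics/s4.png",cv2.resize(im[100:280,180:400],None,fx=3,fy=3,interpolation=2))
```

```text
[ 541.919 -240.958   47.944] [3.14  0.001 1.596] 16.85 6.319054663181305 [-0.349  0.774 -1.181] [-0.068 -0.024  0.023]
```

View pics/s4.png

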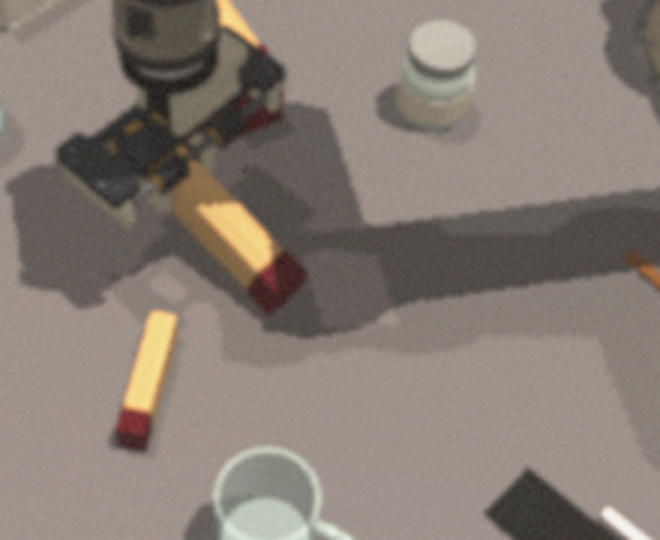

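The scene view shows the pale end raised and the maroon end still on the top, at about (280,290), so the bar turns in the fingers at 6 N. I'll continue the arc to upright.

Call:
arm_command([
  [0.18,0,-0.31],
  [0.19,0,-0.29],
  [0.22,0,-0.28],
  [0.23,0,-0.27],
  [0.25,0,-0.25],
], gripper=[31.9,31.9,31.9,31.9,31.9], twist=[0,0,0,0,0])

```text
time: 17.48
tool_pos: [540.8, -214.3, 81.7]
tcp_rot: [3.141, 0.0, 1.596]
contact_force: [-0.0, -0.6, -1.6]
grip_width: 31.7
finger_force: 6.4
```

Call:
arm_command([
  [0.26,0,-0.24],
  [0.28,0,-0.22],
  [0.29,0,-0.2],
  [0.31,0,-0.18],
  [0.31,0,-0.16],
], gripper=[31.9,31.9,31.9,31.9,31.9], twist=[0,0,0,0,0])

```text
time: 18.1
tool_pos: [539.9, -178.1, 106.7]
tcp_rot: [3.141, 0.0, 1.596]
contact_force: [-0.3, -1.5, -0.3]
grip_width: 32.0
finger_force: 6.4
```

Call:
arm_command([
  [0.33,0,-0.14],
  [0.33,0,-0.13],
  [0.34,0,-0.1],
  [0.34,0,-0.08],
  [0.35,0,-0.05],
], gripper=[31.9,31.9,31.9,31.9,31.9], twist=[0,0,0,0,0])

```text
time: 18.73
tool_pos: [538.8, -135.7, 118.9]
tcp_rot: [3.141, 0.0, 1.596]
contact_force: [0.1, -1.7, 1.1]
grip_width: 32.0
finger_force: 6.5
```

Call:
arm_command([
  [0.36,0,-0.04],
  [0.35,0,-0.01],
  [0.36,0,0.01],
  [0.35,0,0.03],
  [0.35,0,0.05],
], gripper=[31.9,31.9,31.9,31.9,31.9], twist=[0,0,0,0,0])

```text
time: 19.35
tool_pos: [537.7, -91.3, 117.6]
tcp_rot: [3.142, -0.0, 1.596]
contact_force: [0.6, -0.7, -0.4]
grip_width: 31.9
finger_force: 6.6
```

Run:
```python
from h import *
capture("wrist")
o=get_obs();print(o["tool_pos"],o["tcp_rot"],o["time"],o["finger_force"],o["contact_force"],o["moment"])
im=capture("scene")[:,:,::-1].copy()
w=capture("wrist")[:,:,::-1]
cv2.imwrite("pics/s5.png",np.hstack([cv2.resize(im[100:280,180:380],(444,400),interpolation=2),cv2.resize(w[60:320,100:400],(346,400),interpolation=2)]))
```

```text
[537.589 -90.321 117.39 ] [-3.141 -0.001  1.596] 19.4 6.604609787464142 [1.074 0.755 0.402] [-0.104 -0.362  0.02 ]
```

View pics/s5.png

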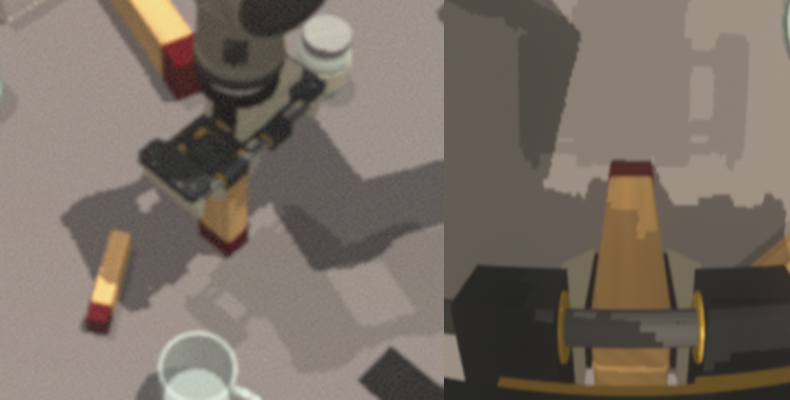

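The left half shows the bar standing upright under the gripper, with its maroon base at about (222,240). The right half is the wrist view, where the near base edge is at crop (631,161).

Run:
```python
from h import *
o=get_obs();print(o["tool_pos"],o["contact_force"])
print(world("wrist",[[100+(631-444)/1.1533,60+161/1.5385]],0,o))
from arc import *
arc((-21,138),0,90,25,0)
```

```text
[537.701 -91.178 117.565] [1.797 1.382 0.087]
[[537.482 -70.979   0.   ]]
[[0.35, 0.0, -0.04], [0.35, 0.0, -0.02], [0.35, 0.0, 0.0], [0.35, 0.0, 0.02], [0.35, 0.0, 0.05]] a 18.0 u,z 22.7 137.7
[[0.34, 0.0, 0.07], [0.34, 0.0, 0.09], [0.33, 0.0, 0.11], [0.33, 0.0, 0.13], [0.32, 0.0, 0.15]] a 36.0 u,z 64.1 124.0
[[0.3, 0.0, 0.17], [0.3, 0.0, 0.19], [0.28, 0.0, 0.21], [0.27, 0.0, 0.22], [0.25, 0.0, 0.25]] a 54.0 u,z 99.3 98.1
[[0.24, 0.0, 0.25], [0.22, 0.0, 0.27], [0.21, 0.0, 0.29], [0.18, 0.0, 0.3], [0.17, 0.0, 0.31]] a 72.0 u,z 124.8 62.6
[[0.15, 0.0, 0.31], [0.12, 0.0, 0.33], [0.11, 0.0, 0.33], [0.09, 0.0, 0.35], [0.06, 0.0, 0.34]] a 90.0 u,z 138.0 21.0
```

Call:
arm_command([
  [0.15,0,-0.02],
  [0.25,0,-0.02],
  [0.3,0,-0.02],
  [0.35,0,0],
  [0.35,0,0.02],
], gripper=[31.93,31.93,31.93,31.93,31.93], twist=[0,0,0,0,0])

```text
time: 20.12
tool_pos: [536.8, -56.3, 118.7]
tcp_rot: [-3.142, 0.0, 1.596]
contact_force: [-1.3, -0.5, -3.1]
grip_width: 32.1
finger_force: 4.5
```

Run:
```python
from h import *
o=get_obs();print(o["tool_pos"],o["tcp_rot"],o["time"],o["finger_force"],o["contact_force"],o["moment"])
w=capture("wrist")[:,:,::-1];cv2.imwrite("pics/w6.png",w)
hsv=cv2.cvtColor(w,cv2.COLOR_BGR2HSV);H,S,V=[hsv[...,i].astype(int) for i in range(3)]
m=((H<12)|(H>168))&(S>100)&(V<200);m[:, :230]=0;m[:,300:]=0;m[240:]=0;m[:120]=0
ys,xs=np.nonzero(m);print(xs.min(),xs.max(),ys.min(),ys.max(),len(xs))
for r in (ys.min(),ys.max()+1): print(world("wrist",[[xs.mean(),r]],0,o))
w=cv2.imread("pics/w6.png")
```

```text
[536.758 -56.31  118.685] [-3.142  0.     1.596] 20.125 4.5231252908706665 [-1.252 -0.476 -3.06 ] [ 0.03  -0.112 -0.033]
243 281 166 176 293
[[536.401 -37.74    0.   ]]
[[536.67  -48.528   0.   ]]
```

The bar was dragged along upright instead of tipping: its base edge moved with the grip. I'll set it down and retry with a lighter grip and a slight downward press.

Call:
arm_command([
  [0,0,0.08],
  [0,0,0.02],
  [0.1,0,0],
  [0.2,0,0],
  [0.2,0,0],
], gripper=[31.93,31.95,31.96,31.96,31.96], twist=[0,0,0,0,0])

```text
time: 20.8
tool_pos: [536.5, -44.4, 115.9]
tcp_rot: [-3.142, 0.0, 1.596]
contact_force: [0.9, 0.2, -0.6]
grip_width: 32.3
finger_force: 2.5
```

```bash
cat > edge.py <<'E'
from h import *
o=get_obs();print(o["tool_pos"],o["time"],o["finger_force"],o["contact_force"],o["moment"])
w=capture("wrist")[:,:,::-1];cv2.imwrite("pics/we.png",w)
hsv=cv2.cvtColor(w,cv2.COLOR_BGR2HSV);H,S,V=[hsv[...,i].astype(int) for i in range(3)]
m=((H<12)|(H>168))&(S>100)&(V<200);m[:, :230]=0;m[:,300:]=0;m[240:]=0;m[:110]=0
ys,xs=np.nonzero(m);print(xs.min(),xs.max(),ys.min(),ys.max(),len(xs))
for r in (ys.min(),ys.max()+1): print(world("wrist",[[xs.mean(),r]],0,o))
E
python3 edge.py
```

```text
[536.517 -44.353 115.938] 20.8 2.5362827628850937 [ 0.872  0.171 -0.644] [-0.156 -0.137  0.034]
243 280 176 186 251
[[536.304 -34.917   0.   ]]
[[536.572 -45.78    0.   ]]
```

It tips now: the grip leads the edge. I'll continue.

Call:
arm_command([
  [0.2,0,0],
  [0.2,0,0],
  [0.25,0,0.01],
  [0.25,0,0.02],
  [0.25,0,0.03],
], gripper=[31.96,31.96,31.95,31.94,31.92], twist=[0,0,0,0,0])

```text
time: 21.48
tool_pos: [535.8, -15.3, 114.8]
tcp_rot: [3.141, 0.0, 1.596]
contact_force: [-0.2, 0.0, 0.6]
grip_width: 32.3
finger_force: 5.1
```

```bash
python3 edge.py
```

```text
[535.829 -15.308 114.766] 21.475 5.134266838431358 [-0.151  0.003  0.573] [-0.167  0.028  0.002]
244 279 205 210 109
[[535.545 -34.634   0.   ]]
[[535.695 -40.877   0.   ]]
```

```bash
python3 -c "
from arc import *
arc((-21,133.6),17,90,20,1)"
```

```text
[[0.34, 0.0, 0.06], [0.33, 0.0, 0.08], [0.33, 0.0, 0.1], [0.33, 0.0, 0.12], [0.31, 0.0, 0.14]] a 35.2 u,z 60.0 121.5
[[0.3, 0.0, 0.16], [0.3, 0.0, 0.18], [0.28, 0.0, 0.19], [0.26, 0.0, 0.22], [0.26, 0.0, 0.23]] a 53.5 u,z 94.9 96.8
[[0.23, 0.0, 0.25], [0.23, 0.0, 0.26], [0.2, 0.0, 0.28], [0.19, 0.0, 0.29], [0.16, 0.0, 0.29]] a 71.8 u,z 120.3 62.5
[[0.15, 0.0, 0.31], [0.13, 0.0, 0.32], [0.1, 0.0, 0.33], [0.09, 0.0, 0.33], [0.06, 0.0, 0.34]] a 90.0 u,z 133.6 22.0
```

Call:
arm_command([
  [0.34,0,0.06],
  [0.33,0,0.08],
  [0.33,0,0.1],
  [0.33,0,0.12],
  [0.31,0,0.14],
], gripper=[31.9,31.9,31.9,31.9,31.9], twist=[0,0,0,0,0])

```text
time: 22.15
tool_pos: [534.8, 25.9, 102.0]
tcp_rot: [3.141, -0.0, 1.596]
contact_force: [-0.8, 0.4, 1.3]
grip_width: 32.1
finger_force: 6.4
```

Call:
arm_command([
  [0.3,0,0.16],
  [0.3,0,0.18],
  [0.28,0,0.19],
  [0.26,0,0.22],
  [0.26,0,0.23],
], gripper=[31.9,31.9,31.9,31.9,31.9], twist=[0,0,0,0,0])

```text
time: 22.78
tool_pos: [533.9, 60.8, 77.3]
tcp_rot: [3.141, -0.0, 1.596]
contact_force: [-0.3, 1.1, 2.1]
grip_width: 31.9
finger_force: 6.3
```

Call:
arm_command([
  [0.23,0,0.25],
  [0.23,0,0.26],
  [0.2,0,0.28],
  [0.19,0,0.29],
  [0.16,0,0.29],
], gripper=[31.9,31.9,31.9,31.9,31.9], twist=[0,0,0,0,0])

```text
time: 23.4
tool_pos: [533.2, 85.6, 42.8]
tcp_rot: [-3.141, 0.0, 1.596]
contact_force: [0.8, 1.7, 0.1]
grip_width: 31.7
finger_force: 6.2
```

Run:
```python
from h import *
o=get_obs();print(o["tool_pos"],o["time"],o["finger_force"],o["contact_force"],o["moment"])
im=capture("scene")[:,:,::-1].copy();t=capture("top")[:,:,::-1]
cv2.imwrite("pics/t7.png",t)
cv2.imwrite("pics/s7.png",np.hstack([cv2.resize(im[140:300,220:400],(450,400),interpolation=2),cv2.resize(t[130:230,130:217],(348,400),interpolation=2)]))
```

```text
[533.159  85.61   42.758] 23.4 6.190832108259201 [0.75  1.703 0.076] [ 0.208 -0.165  0.052]
```

View pics/s7.png

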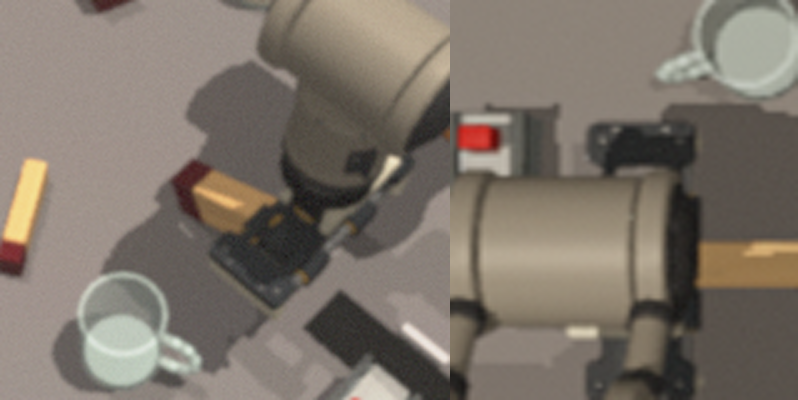

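Left half: the maroon end rests on the top at about (190,185), and the held end is about 18° above flat and coming down. Right half: top view, with the lock clear. I'll lay it down.

Call:
arm_command([
  [0.15,0,0.31],
  [0.13,0,0.32],
  [0.1,0,0.33],
  [0.09,0,0.33],
  [0.06,0,0.25],
], gripper=[31.9,31.9,31.9,31.9,31.9], twist=[0,0,0,0,0])

```text
time: 24.12
tool_pos: [532.8, 98.8, 4.2]
tcp_rot: [-3.141, 0.0, 1.596]
contact_force: [-0.0, 0.6, -0.5]
grip_width: 32.0
finger_force: 6.1
```

Call:
arm_command([
  [0,0,0.04],
  [0,0,0],
  [0,0,0],
  [0,0,0],
  [0,0,0],
], gripper=[31.9,31.9,32.1,34,40], twist=[0,0,0,0,0])

```text
time: 24.75
tool_pos: [533.2, 98.6, 4.2]
tcp_rot: [3.141, 0.0, 1.596]
contact_force: [-0.0, -0.4, 0.3]
grip_width: 38.7
finger_force: 0.0
```

Run:
```python
from h import *
o=get_obs();print(o["tool_pos"],o["time"],o["finger_force"],o["contact_force"])
t=capture("top")[:,:,::-1];w=capture("wrist")[:,:,::-1]
cv2.imwrite("pics/t8.png",t);cv2.imwrite("pics/w8.png",w)
hsv=cv2.cvtColor(t,cv2.COLOR_BGR2HSV);H,S,V=[hsv[...,i].astype(int) for i in range(3)]
m=((H<12)|(H>168))&(S>110)&(V<200);m[:170]=0;m[215:]=0;m[:,:190]=0;m[:,245:]=0
print("maroon",rect("top",m,46))
```

```text
[533.228  98.558   4.248] 24.75 0.0 [-0.046 -0.352  0.341]
maroon [534.752 -24.893  29.426  29.51    0.024]
```

It's laid down flat and aligned, about 30 mm further on than ideal. I'll move along to the maroon end, slide the bar back and start turn 2.

Call:
arm_command([
  [-0.95,0,0],
  [-0.95,0,0],
  [-0.95,0,0],
  [-0.95,0,0],
  [-0.95,0,-0.04],
], gripper=[42,42,42,42,42], twist=[0,0,0,0,0])

```text
time: 25.48
tool_pos: [535.9, -20.9, 5.0]
tcp_rot: [3.141, 0.0, 1.596]
contact_force: [1.1, 0.8, -0.0]
grip_width: 41.8
finger_force: 0.0
```

Call:
arm_command([
  [0,0,0],
  [0,0,0],
  [0,0,0],
  [0,0,0],
  [0,0,0],
], gripper=[36,33,31.6,31.6,31.6], twist=[0,0,0,0,0])

```text
time: 26.1
tool_pos: [535.8, -19.4, 4.9]
tcp_rot: [-3.141, -0.0, 1.596]
contact_force: [0.3, 1.5, -1.3]
grip_width: 31.8
finger_force: 26.0
```

```bash
cat > tm.py <<'E'
from h import *
o=get_obs();print(o["tool_pos"],o["time"],o["finger_force"],o["contact_force"])
w=capture("wrist")[:,:,::-1];cv2.imwrite("pics/w9.png",w)
hsv=cv2.cvtColor(w,cv2.COLOR_BGR2HSV);H,S,V=[hsv[...,i].astype(int) for i in range(3)]
m=(H>8)&(H<32)&(S>80)&(V>60);m[250:]=0;m[:,:150]=0;m[:,400:]=0
r=rect("wrist",m,46,o);print("oak top",r)
cs,_=cv2.findContours(m.astype(np.uint8),0,1);c=max(cs,key=cv2.contourArea).reshape(-1,2)
P=world("wrist",c,46,o);print("ymax",P[:,1].max(),"x there",P[P[:,1]>P[:,1].max()-3][:,0].mean(),"px row",c[:,1].min(),c[:,0].min(),c[:,0].max())
b=(V<75);b[250:]=0;b[:,:200]=0;b[:,330:]=0
print("black",rect("wrist",b,0,o))
E
python3 tm.py
```

```text
[535.829 -19.37    4.921] 26.1 26.006213128566742 [ 0.334  1.503 -1.275]
oak top [534.144  48.48   32.448 105.363   0.023]
ymax 101.50050625888095 x there 533.4028202028198 px row 0 221 303
black [573.892 -23.117   7.71   10.841   0.101]
```

Call:
arm_command([
  [-0.2,0.03,0],
  [-0.3,0,0],
  [-0.3,0,0],
  [-0.3,0,0],
  [-0.1,0,0],
], gripper=[31.6,31.6,31.6,31.6,31.6], twist=[0,0,0,0,0])

```text
time: 26.78
tool_pos: [537.4, -50.8, 4.9]
tcp_rot: [-3.142, 0.0, 1.595]
contact_force: [-0.3, 0.8, 0.3]
grip_width: 32.1
finger_force: 26.0
```

Run:
```python
from h import *
o=get_obs();print(o["tool_pos"],o["tcp_rot"],o["time"],o["finger_force"],o["contact_force"])
t=capture("top")[:,:,::-1]
cv2.imwrite("pics/t9.png",t)
cv2.imwrite("pics/t9c.png",cv2.resize(t[150:230,90:290],(800,320),interpolation=2))
from arc import *
arc((-139,24),0,90,25,-1.5)
```

```text
[537.367 -50.768   4.921] [-3.142  0.     1.595] 26.775 26.01345866918564 [-0.289  0.763  0.317]
[[0.07, 0.0, -0.34], [0.09, 0.0, -0.34], [0.12, 0.0, -0.34], [0.13, 0.0, -0.32], [0.16, 0.0, -0.32]] a 18.0 u,z -124.8 65.5
[[0.17, 0.0, -0.3], [0.2, 0.0, -0.3], [0.21, 0.0, -0.28], [0.23, 0.0, -0.27], [0.25, 0.0, -0.25]] a 36.0 u,z -98.3 100.5
[[0.26, 0.0, -0.24], [0.27, 0.0, -0.22], [0.29, 0.0, -0.2], [0.31, 0.0, -0.18], [0.31, 0.0, -0.17]] a 54.0 u,z -62.3 125.7
[[0.32, 0.0, -0.14], [0.33, 0.0, -0.12], [0.34, 0.0, -0.11], [0.35, 0.0, -0.08], [0.34, 0.0, -0.06]] a 72.0 u,z -20.1 138.4
[[0.36, 0.0, -0.03], [0.35, 0.0, -0.02], [0.36, 0.0, 0.01], [0.35, 0.0, 0.03], [0.35, 0.0, 0.05]] a 90.0 u,z 24.0 137.5
```

View pics/t9c.png

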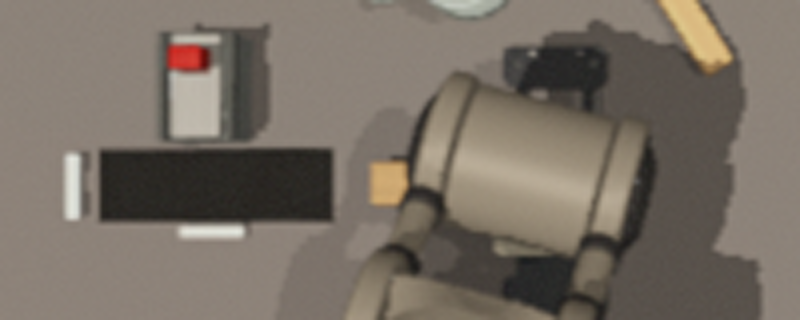

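The top view shows the bar's left end at about (370,184), in line with the bay's axis (row 185). I'll nudge it 4 mm left so the outer finger clears the lock housing, then start turn 2.

Call:
arm_command([
  [0.08,-0.02,0],
  [0.08,-0.02,0],
  [0,0,0],
  [0,0,0],
  [0,0,0],
], gripper=[31.6,31.6,31.8,31.9,31.9], twist=[0,0,0,0,0])

```text
time: 27.45
tool_pos: [536.2, -45.7, 4.9]
tcp_rot: [-3.141, -0.0, 1.596]
contact_force: [0.8, 1.4, -0.5]
grip_width: 32.0
finger_force: 6.9
```

Call:
arm_command([
  [0.07,0,-0.34],
  [0.09,0,-0.34],
  [0.12,0,-0.34],
  [0.13,0,-0.32],
  [0.16,0,-0.32],
], gripper=[31.9,31.9,31.9,31.9,31.9], twist=[0,0,0,0,0])

```text
time: 28.08
tool_pos: [536.0, -31.6, 47.1]
tcp_rot: [3.141, 0.0, 1.596]
contact_force: [0.2, -0.1, -2.8]
grip_width: 31.6
finger_force: 6.4
```

Call:
arm_command([
  [0.17,0,-0.3],
  [0.2,0,-0.3],
  [0.21,0,-0.28],
  [0.23,0,-0.27],
  [0.25,0,-0.25],
], gripper=[31.9,31.9,31.9,31.9,31.9], twist=[0,0,0,0,0])

```text
time: 28.7
tool_pos: [535.3, -4.9, 81.9]
tcp_rot: [3.141, 0.0, 1.596]
contact_force: [-0.3, -0.7, -2.2]
grip_width: 31.9
finger_force: 6.4
```

Run:
```python
from h import *
o=get_obs();print(o["tool_pos"],o["time"],o["finger_force"],o["contact_force"])
cv2.imwrite("pics/s10.png",capture("scene")[:,:,::-1])
w=capture("wrist")[:,:,::-1];cv2.imwrite("pics/w10.png",w)
hsv=cv2.cvtColor(w,cv2.COLOR_BGR2HSV);H,S,V=[hsv[...,i].astype(int) for i in range(3)]
m=(H>8)&(H<32)&(S>80)&(V>60);m[250:]=0;m[:,:200]=0;m[:,330:]=0
cs,_=cv2.findContours(m.astype(np.uint8),0,1);c=max(cs,key=cv2.contourArea).reshape(-1,2)
i=c[:,1].argmin();print(c[i],world("wrist",[[c[i][0],c[i][1]]],0,o))
```

```text
[535.313  -4.909  81.896] 28.7 6.409603580832481 [-0.272 -0.75  -2.174]
[255  35] [[526.627 128.778   0.   ]]
```

Call:
arm_command([
  [0.26,0,-0.24],
  [0.27,0,-0.22],
  [0.29,0,-0.2],
  [0.31,0,-0.18],
  [0.31,0,-0.17],
], gripper=[31.9,31.9,31.9,31.9,31.9], twist=[0,0,0,0,0])

```text
time: 29.42
tool_pos: [534.3, 31.2, 107.1]
tcp_rot: [3.141, 0.0, 1.596]
contact_force: [-0.0, -0.6, -0.4]
grip_width: 32.1
finger_force: 6.4
```

Call:
arm_command([
  [0.32,0,-0.14],
  [0.33,0,-0.12],
  [0.34,0,-0.11],
  [0.35,0,-0.08],
  [0.34,0,-0.06],
], gripper=[31.9,31.9,31.9,31.9,31.9], twist=[0,0,0,0,0])

```text
time: 30.05
tool_pos: [533.3, 73.4, 119.6]
tcp_rot: [3.141, -0.0, 1.596]
contact_force: [-0.2, -1.1, -0.1]
grip_width: 31.9
finger_force: 6.4
```

Call:
arm_command([
  [0.36,0,-0.03],
  [0.35,0,-0.02],
  [0.36,0,0.01],
  [0.35,0,0.03],
  [0.35,0,0.05],
], gripper=[31.9,31.9,31.9,31.9,31.93], twist=[0,0,0,0,0])

```text
time: 30.68
tool_pos: [532.2, 117.6, 118.3]
tcp_rot: [3.142, -0.0, 1.596]
contact_force: [-0.3, 0.3, 0.9]
grip_width: 32.1
finger_force: 4.6
```

```bash
cat > e2.py <<'E'
from h import *
capture("top")
o=get_obs();print(o["tool_pos"],o["time"],o["finger_force"],o["contact_force"])
w=capture("wrist")[:,:,::-1];cv2.imwrite("pics/w11.png",w)
hsv=cv2.cvtColor(w,cv2.COLOR_BGR2HSV);H,S,V=[hsv[...,i].astype(int) for i in range(3)]
m=(H>5)&(H<32)&(S>80)&(V>50);m[260:]=0;m[:,:225]=0;m[:,310:]=0
ys,xs=np.nonzero(m[:, 250:275]);r=ys.min();print(r,world("wrist",[[262,r]],0,o))
E
python3 e2.py
```

```text
[532.12  118.563 118.168] 30.725 4.357506483793259 [-1.321  2.398  2.241]
163 [[531.745 140.236   0.   ]]
```

The bar is upright on its pale end, base edge at y=140. I'll use the same light-grip tipping.

Call:
arm_command([
  [0,0,0.06],
  [0,0,0.02],
  [0.1,0,0],
  [0.2,0,0],
  [0.2,0,0],
], gripper=[31.94,31.96,31.96,31.96,31.96], twist=[0,0,0,0,0])

```text
time: 31.4
tool_pos: [531.9, 129.4, 116.1]
tcp_rot: [-3.141, 0.0, 1.595]
contact_force: [-0.0, -1.4, 1.3]
grip_width: 31.8
finger_force: 2.4
```

```bash
python3 e2.py
```

```text
[531.89  129.934 116.123] 31.45 2.5011347606778145 [-0.614 -0.625  1.056]
174 [[531.754 141.294   0.   ]]
```

Call:
arm_command([
  [0.22,0,0],
  [0.22,0,0],
  [0.25,0,0.01],
  [0.25,0,0.02],
  [0.25,0,0.03],
], gripper=[31.96,31.96,31.95,31.94,31.92], twist=[0,0,0,0,0])

```text
time: 32.12
tool_pos: [531.2, 159.7, 114.9]
tcp_rot: [3.142, 0.0, 1.596]
contact_force: [-2.0, -1.0, -0.4]
grip_width: 32.0
finger_force: 5.2
```

```bash
python3 e2.py
```

```text
[531.098 160.304 114.804] 32.175 5.169209763407707 [0.001 0.541 1.592]
205 [[531.767 141.036   0.   ]]
```

Call:
arm_command([
  [0.34,0,0.06],
  [0.33,0,0.08],
  [0.33,0,0.1],
  [0.33,0,0.12],
  [0.31,0,0.14],
], gripper=[31.9,31.9,31.9,31.9,31.9], twist=[0,0,0,0,0])

```text
time: 32.85
tool_pos: [530.2, 200.9, 102.2]
tcp_rot: [3.141, -0.0, 1.596]
contact_force: [-1.3, 0.1, 1.8]
grip_width: 32.0
finger_force: 6.4
```

Call:
arm_command([
  [0.3,0,0.16],
  [0.3,0,0.18],
  [0.28,0,0.19],
  [0.26,0,0.22],
  [0.26,0,0.23],
], gripper=[31.9,31.9,31.9,31.9,31.9], twist=[0,0,0,0,0])

```text
time: 33.48
tool_pos: [529.4, 235.8, 77.6]
tcp_rot: [3.141, -0.0, 1.596]
contact_force: [-0.3, 3.2, 2.1]
grip_width: 31.8
finger_force: 6.3
```

Call:
arm_command([
  [0.23,0,0.25],
  [0.23,0,0.26],
  [0.2,0,0.28],
  [0.19,0,0.29],
  [0.16,0,0.29],
], gripper=[31.9,31.9,31.9,31.9,31.9], twist=[0,0,0,0,0])

```text
time: 34.1
tool_pos: [528.7, 260.5, 43.0]
tcp_rot: [-3.141, 0.0, 1.596]
contact_force: [-0.2, 2.7, 0.9]
grip_width: 31.9
finger_force: 6.3
```

Call:
arm_command([
  [0.15,0,0.31],
  [0.13,0,0.32],
  [0.1,0,0.33],
  [0.09,0,0.33],
  [0.06,0,0.25],
], gripper=[31.9,31.9,31.9,31.9,31.9], twist=[0,0,0,0,0])

```text
time: 34.72
tool_pos: [528.2, 273.6, 4.4]
tcp_rot: [-3.141, 0.0, 1.596]
contact_force: [0.4, 1.9, -0.4]
grip_width: 31.9
finger_force: 6.2
```

Run:
```python
from h import *
o=get_obs();print(o["tool_pos"],o["tcp_rot"],o["time"],o["finger_force"],o["contact_force"])
t=capture("top")[:,:,::-1];cv2.imwrite("pics/t12.png",t)
t2=capture("scene")[:,:,::-1];cv2.imwrite("pics/s12.png",t2)
hsv=cv2.cvtColor(t,cv2.COLOR_BGR2HSV);H,S,V=[hsv[...,i].astype(int) for i in range(3)]
m=(H>10)&(H<32)&(S>80)&(V>60);m[:180]=0;m[212:]=0;m[:,:100]=0;m[:,200:]=0
r=rect("top",m,46);print(r); ys,xs=np.nonzero(m);print(xs.min(),xs.max(),ys.min(),ys.max())
print("right end",world("top",[[xs.max()+.5,ys.mean()]],46))
```

```text
[528.162 273.594   4.441] [-3.141  0.     1.596] 34.725 6.218759939074516 [ 0.43   1.856 -0.353]
[529.639 190.949  35.468 124.848   0.024]
122 169 189 211
right end [[532.293 127.177  46.   ]]
```

Call:
arm_command([
  [0,0,0.04],
  [0,0,0],
  [0,0,0],
  [0,0,0],
  [0,0,0],
], gripper=[31.9,32,32.2,34,40], twist=[0,0,0,0,0])

```text
time: 35.45
tool_pos: [528.5, 273.6, 4.4]
tcp_rot: [3.141, -0.0, 1.596]
contact_force: [-1.1, 0.5, 0.2]
grip_width: 38.5
finger_force: 0.0
```

Run:
```python
from h import *
o=get_obs();print(o["tool_pos"],o["tcp_rot"],o["time"],o["finger_force"],o["contact_force"])
t=capture("top")[:,:,::-1];cv2.imwrite("pics/t13.png",t)
s=capture("scene")[:,:,::-1]
cv2.imwrite("pics/p13.png",np.hstack([cv2.resize(t[150:230,95:195],(500,400),interpolation=2),cv2.resize(s[220:350,310:440],(300,300),interpolation=2)[:,:]]) if 0 else np.hstack([cv2.resize(t[160:230,100:190],(450,350),interpolation=2),cv2.resize(s[230:350,320:440],(350,350),interpolation=2)]))
```

```text
[528.547 273.605   4.418] [ 3.141 -0.     1.596] 35.45 0.0 [-1.132  0.492  0.19 ]
```

View pics/p13.png

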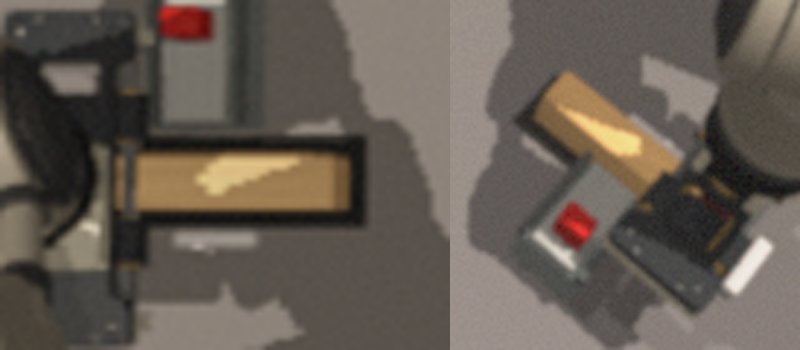

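The top half-view shows the bar flat in the bay, with its right end at crop x=333 (top edge) and 350 (foot) and the patch end at 365. I'll compute the offsets numerically (no more viewing).

Run:
```python
from h import *
t=cv2.imread("pics/t13.png");g=t.astype(int)
row=g[193:199].mean(0)  # along bar
print(np.round(row[160:178]).astype(int).tolist())
rows=g[183:212,150:164].mean(1);print(np.round(rows).astype(int).tolist())
for c,z in((166.1,46),(169.6,0),(172.6,0)): print(c,z,world("top",[[c,196]],z))
hsv=cv2.cvtColor(t,cv2.COLOR_BGR2HSV);H,S,V=[hsv[...,i].astype(int) for i in range(3)]
m=(H>8)&(H<32)&(S>100)&(V>60);m[:183]=0;m[212:]=0;m[:,:128]=0;m[:,167:]=0
r=rect("top",m,46);print(r)
```

```text
[[80, 123, 155], [80, 122, 155], [80, 123, 155], [80, 123, 156], [80, 123, 156], [80, 122, 155], [71, 109, 140], [56, 88, 114], [54, 86, 112], [46, 73, 95], [26, 35, 43], [22, 23, 24], [28, 31, 33], [55, 61, 66], [74, 81, 88], [76, 82, 89], [74, 81, 88], [75, 82, 89]]
[[72, 78, 84], [78, 85, 91], [90, 98, 105], [88, 96, 103], [48, 52, 57], [28, 31, 33], [23, 27, 31], [46, 71, 92], [89, 135, 166], [112, 165, 198], [104, 155, 187], [92, 138, 171], [85, 131, 163], [82, 126, 159], [82, 125, 158], [81, 124, 156], [82, 125, 158], [82, 126, 159], [70, 110, 140], [31, 46, 59], [19, 22, 22], [26, 28, 30], [50, 55, 59], [78, 84, 91], [81, 88, 95], [80, 87, 94], [77, 84, 91], [76, 82, 88], [75, 81, 88]]
166.1 46 [[530.891 137.208  46.   ]]
169.6 0 [[531.973 136.074   0.   ]]
172.6 0 [[532.191 126.876   0.   ]]
[529.542 193.902  35.45  113.012   0.023]
```

Along the bay the bar is centred to about 0.5 mm, and it is parallel. Laterally it is about 1.2 mm off, so I'll nudge it, release and go to the lock.

Call:
arm_command([
  [0,0,0],
  [0,0,0],
  [0,0,0],
  [0,0.03,0],
  [0,0.03,0],
], gripper=[34,31.6,31.6,31.6,31.6], twist=[0,0,0,0,0])

```text
time: 36.17
tool_pos: [529.1, 273.6, 4.2]
tcp_rot: [-3.14, 0.0, 1.596]
contact_force: [-2.3, 0.1, 3.0]
grip_width: 32.1
finger_force: 26.0
```

Call:
arm_command([
  [0,0,0],
  [0,0,0],
  [0,0,0],
  [0,0,0],
  [0,0,0],
], gripper=[31.8,32.1,35,42,42], twist=[0,0,0,0,0])

```text
time: 36.8
tool_pos: [530.1, 273.6, 4.1]
tcp_rot: [3.141, 0.0, 1.596]
contact_force: [0.4, 0.9, -0.6]
grip_width: 41.9
finger_force: 0.0
```

Call:
arm_command([
  [0,0,-0.6],
  [0,0,-1],
  [0,0,-1],
  [0,0,-1],
  [0,0,-1],
], gripper=[42,42,42,50,60], twist=[0,0,0,0,0])

```text
time: 37.42
tool_pos: [530.0, 273.7, 121.3]
tcp_rot: [3.14, -0.0, 1.596]
contact_force: [0.8, -0.3, -0.8]
grip_width: 55.7
finger_force: 0.0
```

Call:
arm_command([
  [-0.47,0.73,-0.4],
  [-0.47,0.73,0],
  [-0.47,0.73,0],
  [-0.47,0.73,0],
  [-0.47,0.73,0],
], gripper=[60,60,60,60,60], twist=[0,0,0,0,0])

```text
time: 38.05
tool_pos: [623.3, 216.8, 130.5]
tcp_rot: [3.14, -0.0, 1.596]
contact_force: [0.9, 0.5, -0.6]
grip_width: 59.7
finger_force: 0.0
```

Run:
```python
from h import *
capture("wrist");o=get_obs();print(o["tool_pos"],o["tcp_rot"],o["time"])
w=capture("wrist")[:,:,::-1];cv2.imwrite("pics/w14.png",w)
hsv=cv2.cvtColor(w,cv2.COLOR_BGR2HSV);H,S,V=[hsv[...,i].astype(int) for i in range(3)]
m=((H<8)|(H>172))&(S>150)&(V>100);m[:150]=0;m[260:]=0;m[:,:200]=0;m[:,330:]=0
ys,xs=np.nonzero(m);print(xs.min(),xs.max(),ys.min(),ys.max())
print(world("wrist",[[(xs.min()+xs.max())/2,ys.max()]],90,o))
```

```text
[625.451 215.036 130.363] [3.138 0.001 1.594] 38.1
244 267 185 223
[[621.173 208.232  90.   ]]
```

Call:
arm_command([
  [0,-0.1,0.84],
  [0,0,0.84],
  [0,0,0.84],
  [0,0,0],
  [0,0,0],
], gripper=[60,60,60,40,15], twist=[0,0,0,0,0])

```text
time: 38.78
tool_pos: [620.2, 217.7, 67.5]
tcp_rot: [3.14, -0.0, 1.596]
contact_force: [-0.4, -1.2, 0.3]
grip_width: 45.1
finger_force: 0.0
```

Call:
arm_command([
  [0,0,0],
  [0,0,0],
  [0,0,0],
  [0,0,0],
  [0,0,0],
], gripper=[15,15,15,15,15], twist=[0,0,0,0,0])

```text
time: 39.4
tool_pos: [620.3, 217.2, 66.7]
tcp_rot: [3.141, -0.0, 1.596]
contact_force: [-0.2, -0.4, 4.4]
grip_width: 17.7
finger_force: 30.0
```

Call:
arm_command([
  [0,-0.2,0],
  [0,-0.4,0],
  [0,-0.5,0],
  [0,-0.5,0],
  [0,-0.4,0],
], gripper=[15,15,15,15,15], twist=[0,0,0,0,0])

```text
time: 40.02
tool_pos: [569.6, 215.8, 66.7]
tcp_rot: [3.14, 0.0, 1.596]
contact_force: [2.3, -0.6, 5.6]
grip_width: 17.8
finger_force: 30.0
```

Call:
arm_command([
  [0,-0.12,0],
  [0,-0.08,0],
  [0,-0.08,0],
  [0,-0.06,0],
  [0,0,0],
], gripper=[15,15,15,15,15], twist=[0,0,0,0,0])

```text
time: 40.65
tool_pos: [561.4, 215.6, 66.6]
tcp_rot: [3.141, 0.0, 1.596]
contact_force: [-0.1, -0.8, 6.1]
grip_width: 17.5
finger_force: 30.0
```

Call:
arm_command([
  [0,-0.04,0],
  [0,-0.04,0],
  [0,-0.04,0],
  [0,-0.02,0],
  [0,0,0],
], gripper=[15,15,15,15,15], twist=[0,0,0,0,0])

```text
time: 41.28
tool_pos: [560.8, 215.6, 66.8]
tcp_rot: [3.135, -0.001, 1.595]
contact_force: [11.4, -0.2, 0.4]
grip_width: 17.7
finger_force: 30.0
```

The lock is home, 11 N at the stop. I'll let go, rise and retreat.

Call:
arm_command([
  [0,0,0],
  [0,0,0],
  [0,0,-0.5],
  [0,0,-1],
  [0,0,-1],
], gripper=[40,40,40,40,40], twist=[0,0,0,0,0])

```text
time: 41.9
tool_pos: [557.6, 215.7, 129.8]
tcp_rot: [-3.141, 0.0, 1.596]
contact_force: [0.0, 0.0, -1.0]
grip_width: 40.0
finger_force: 0.0
```

Call:
arm_command([
  [0,0,-1],
  [0,-0.5,-1],
  [-0.8,-0.6,-1],
  [-1,-0.6,0],
  [-1,-0.6,0],
], gripper=[40,40,40,40,40], twist=[0,0,0,0,0])

```text
time: 42.52
tool_pos: [501.5, 143.7, 204.7]
tcp_rot: [3.141, -0.0, 1.596]
contact_force: [-0.0, -0.5, -0.3]
grip_width: 40.0
finger_force: 0.0
```

Call:
arm_command([
  [-1,-0.4,0],
  [-1,-0.4,0],
  [-1,-0.4,0],
  [-1,-0.4,0],
  [-1,-0.4,0],
], gripper=[40,40,40,40,40], twist=[0,0,0,0,0])

```text
time: 43.15
tool_pos: [454.7, 17.4, 204.3]
tcp_rot: [3.141, 0.0, 1.596]
contact_force: [0.7, -0.5, 0.6]
grip_width: 40.4
finger_force: 0.0
```

Call:
arm_command([
  [-1,0,0],
  [-1,0,0],
  [-1,0,0],
  [-1,0,0],
  [-1,0,0],
], gripper=[40,40,40,40,40], twist=[0,0,0,0,0])

```text
time: 43.78
tool_pos: [458.2, -107.5, 204.4]
tcp_rot: [3.141, -0.0, 1.596]
contact_force: [-0.5, 0.3, 0.3]
grip_width: 39.9
finger_force: 0.0
```

Run:
```python
from h import *
t=capture("top")[:,:,::-1].copy();cv2.imwrite("pics/t15.png",t);g=t.astype(int)
o=get_obs();print(o["tool_pos"],o["time"])
hsv=cv2.cvtColor(t,cv2.COLOR_BGR2HSV);H,S,V=[hsv[...,i].astype(int) for i in range(3)]
m=(H>8)&(H<32)&(S>80)&(V>60)&(V<256);m2=((H<12)|(H>168))&(S>100)&(V<150)
for a in(m,m2): a[:183]=0;a[212:]=0;a[:,:105]=0;a[:,180:]=0
print("oak",rect("top",m,46)); print("oak2",rect("top",m,46,n=1)); print("maroon",rect("top",m2,46))
al=(m|m2)
print("all",rect("top",cv2.morphologyEx(al.astype(np.uint8),cv2.MORPH_CLOSE,np.ones((3,25),np.uint8)),46))
red=((H<8)|(H>172))&(S>150)&(V>150);red[:,:120]=0;red[:,150:]=0;print("red",rect("top",red,90))
blk=(V<75); blk[:180]=0;blk[215:]=0;blk[:,:112]=0;blk[:,180:]=0
print("bay",rect("top",blk,0))
a=cv2.imread("pics/top0.png").astype(int)
for c in((205,140),(373,173)):
    print("mug diff",np.abs(a-g)[c[1]-14:c[1]+14,c[0]-20:c[0]+20].mean())
```

```text
[ 458.536 -110.048  204.351] 43.825
oak [530.259 164.198  35.409  71.35    0.023]
oak2 [529.618 253.359  29.768  32.521  -1.547]
maroon [530.394 282.903  29.781  35.492  -1.547]
all [540.082 212.87   54.904 169.249   0.002]
red [560.837 216.687  14.287  20.193   0.023]
bay [531.398 168.649  55.14   79.876   0.029]
mug diff 2.74375
mug diff 2.787202380952381
```

```bash
python3 -c "
from plant import *
print(close_job())"
```

```text
the job is handed in; nothing more can be done
None
```

The job is handed in: the bar is in the bay, maroon end left and within about 1.5 mm of centre, with the lock home and released and both mugs unmoved; but while upright in turn 1 it was dragged about 35 mm and may have lifted about 1 mm, and I viewed 11 pictures, one over the limit.

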